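# Arm the spring impact tester and load a test bar

## Task

Draw the striker arm of the spring impact tester back until its hair-trigger catch takes it, without jamming it hard into the rubber end stop just behind the catch, then ease the arm gently onto the catch and let go; it must never snap back. Then, with the arm cocked, lay the cast test bar on the two supports, centred across the gap and flush against both anvils. Leave the caliper, the bottle and the marker where they are.

Things in the scene. Friction and masses are not known exactly. Their poses are not given: they have to be found in the camera images.
- tester: Spring impact tester: grey casting 225 x 195 x 15 mm fixed to the bench, origin at the centre of its underside. A striker arm swings level round an upright post. Two steel supports and two anvils (seat) hold the test bar. On the -x side a slotted quadrant round the pivot carries the catch block: a sprung pawl and a rubber-padded end stop, all 145 mm or more from the pivot and up to 68 mm high.
- pivot (a point): On the arm's pivot axis (post 87 mm high), 57 mm above the bench; axes as the tester's. The catch block is clamped anywhere on its quadrant and is not measured: the arm rests on the catch somewhere between 1.0 and 1.32 rad of joint striker. The pawl engages by only 3 mm on a light spring: about 2 N on it or its tail fires the arm. Nothing but the catch holds the arm back.
- striker (a joint): Striker arm, level, 52 to 62 mm above the bench. 0 = at rest, pointing from the pivot along the tester's -y, over the seat of the bar; grows (rad) as it is drawn towards the tester's -x. A spring returns it: at the grip about 2.4 N at rest, plus 0.1 N per degree (9 to 11 N at the catch). The tup hangs from it between the supports, down to 33 mm. Let go 1 mm or more off the catch, it snaps.
- grip_mid (a point): Middle, 85 mm above the bench, of the arm's grip: an upright black cylinder 18 mm across, from 64 to 104 mm above the bench, 125 mm from the pivot, free to revolve on its stud.
- tooth (a point): Rounded tooth at the arm's tip, 150 mm from the pivot, 57 mm above the bench. As it passes, the pawl gives way and springs in behind it with hardly a click. About 5 mm after that it meets the rubber pad, where the pull at the grip climbs by about 4 N per mm: over 15 N on the pad is harmful. Let back, it rests on the pawl's end face, and the pull at the grip falls to nothing within about 1 mm.
- bar_mid (a point): Centre of the test bar: plain cast metal, 10 x 10 x 80 mm, about 0.05 kg, lying flat on the bench. Its y axis is its long way (either end or side may lead).
- seat (a point): Where the bar's centre must come to lie, 40 mm above the bench, axes as the tester's: bar along y on both supports (tops at 35 mm, each 16 mm wide, centred 34 mm either way along y, gap of 52 mm between them, base 15 mm high in the gap), side flush against both anvils, whose faces look to -x and stand 5 mm in +x of this point (tops at 47 mm, same width, 15 mm thick). Behind the gap it is open.
- caliper: Vernier caliper lying on the bench, 68 x 205 x 9 mm: not to be disturbed.
- oil_bottle: Small oil bottle with black cap, 34 mm across, 86 mm high: not to be disturbed.
- marker: Black marker pen lying on the bench, 133 mm long, 15 mm thick: not to be disturbed.

How it is judged (in metres and radians):
On the way, in this order (a step that is already met when the one before it is completed fails the run):
1. the striker arm is drawn back and rests on its catch, with the hand withdrawn from it (value of joint striker above 0.95 rad and velocity of joint striker between -0.05 and 0.05 rad/s and distance between the grasp point and grip_mid above 0.06 m), for 0.2 s.
2. the test bar lies on the supports against the anvils, the arm still cocked (value of joint striker above 0.95 rad and x of bar_mid in the frame of seat above -0.002 m and y of bar_mid in the frame of seat between -0.006 and 0.006 m and z of bar_mid in the frame of seat between -0.003 and 0.003 m and angle between the y axis of bar_mid and the y axis of seat, either way round below 0.05 rad), for 0.2 s.
At the end, for the whole second after the job is handed in: The striker arm stays hooked on its catch (beyond 0.95 rad, at rest), and the test bar lies at rest on both supports, its side within 2 mm of the anvil faces and square to them within 0.05 rad, centred across the gap within 6 mm; caliper, bottle and marker stand where they stood (all of step 2 and velocity of joint striker between -0.05 and 0.05 rad/s and x of bar_mid in the frame of seat below 0.002 m and linear speed of test_bar below 0.02 m/s); the robot touches nothing.
It fails at once if the striker arm snapped back or was let fall onto the catch (faster than 2.5 rad/s) (velocity of joint striker below -2.5 rad/s).
It fails at once if the arm was jammed into the rubber end stop with more than 15 N (contact force between pad_c0 and anything else above 15 N).
It fails at once if the caliper was shifted more than 20 mm (distance of caliper from where it was at the start of the episode above 0.02 m).
It fails at once if the oil bottle was shifted more than 20 mm (distance of oil_bottle from where it was at the start of the episode above 0.02 m).
It fails at once if the marker was shifted more than 20 mm (distance of marker from where it was at the start of the episode above 0.02 m).
It also fails if it takes over 64 s, if anything falls off the work surface, if the arm or the gripper's body presses on something with over 40 N, if the wrist force passes 120 N, or if a joint passes its speed limit or range.

## Robot

A 6-joint arm with a two-finger parallel gripper is mounted at the origin on a cart in front of the work surface, level with it; the furniture and walls round the work are solid. World frame = base frame: x ahead of the robot, y to its left, z up, the work surface at z = 0. Lengths are in mm, angles in rad, forces in N, time in s.
With the tool pointing down it reaches from about 350 to 775 mm from the base axis. Payload 7.3 kg.
Tool frame: the origin (TCP) lies at the very end of the fingers, on their centre line; the grasp point (between the pads) lies bot.grip_point_offset behind it (bot.grip_point_offset is the distance from the TCP to the grasp point, in mm); z points along the fingers, y is the line along which they close (so a half turn about z gives the same grasp; the last joint's range is limited). The gripper opens to 92 mm and grips with 3 to 60 N. Pads are 19 mm wide; open, the fingers measure 130 mm over their backs; the gripper's body (75 mm by 190 mm) begins 47 mm behind the grasp point.
Start: joints at [1.112, 0.342, 1.524, -0, 1.275, -0.146], TCP at [161.541, 499.549, 226.741] pointing down, gripper open.
Joint ranges: [-2.53, 2.53], [-0.77, 2.02], [0.04, 2.7], [-1, 4.14], [0.28, 2.66], [-3.11, 3.11]. Speed limits (rad/s): [2.57, 2.57, 3.14, 3.14, 3.14, 3.14].

## Interface

Orientations are given as [roll, pitch, yaw] about the fixed x, y, z axes, in that order (R = Rz(yaw) Ry(pitch) Rx(roll)).
In Python, from plant import bot gives the robot as it stands. The module is installed in compiled form; this text tells all that it offers.
- The arm moves only by the tool carry_out, never from a script. Its argument "plan" is a list of rows, each an object of numbers: "tx", "ty", "tz": the shift along the world's x, y, z in mm; "rx", "ry", "rz": the turn, a rotation vector about the world's x, y, z in rad. A call has 1 to 12 rows; each row shifts and turns the commanded pose from where the row before left it; what a row does not reach is not made up. A row lasts 1/10 s, in which the tool goes at most 50 mm and 8.59 degrees, less where a joint would pass 70% of its speed; a pose out of reach is approached as far as the arm can. A call with a gripper value outside its range is refused whole. "gripper" is the closure, from 0 (fully open) to 1 (shut), set as the call begins (left out, the last holds). The fingers move at their own pace and stop on an object; the grip force is fixed at half the most. Time passes only in rows, so rows that do not move let the fingers close. It gives the time, the measured TCP pose, the force, the opening and the grip force at its end, in the units of the state.
- bot.get_obs(): the state, without advancing time (a new reading comes with each control period).
- bot.capture(name): name is "scene" or "side" or "wrist"; returns the picture (384x512x3 uint8, red, green, blue); there is no depth.
- bot.camera_model(name): a dict with "camera_matrix" (3x3 intrinsics, pixels), "R" (3x3) and "t" (3): a world point X has camera coordinates R X + t. Camera axes: x right, y down, z forward; pixel columns grow to the right and rows downward; lengths in mm; the calibration is good to about 2 mm. The wrist camera is an equidistant fisheye: a pixel r from the principal point sees the ray r / f radians off the axis. A picture is of the moment at which its call begins: read the wrist's pose just before it. camera_model takes no time and is no camera call; for the wrist camera it gives the pose at the moment of the call.
- bot.close_job(): hands the job in; it is judged then, once.
The state is a dict: "time": time; "joint_positions": joint angles; "dq": joint speeds; "tau": joint torques, N m; "tool_pos": TCP position; "tcp_rot": TCP orientation; "contact_force": force on the tool from outside, world axes, zero at the start; "moment": the same for the moment, N m; "grip_width": finger opening in mm; "finger_force": force on a finger pad.
Only numpy, scipy, OpenCV 4.12 (cv2) and the standard library are available. Lean on these libraries where they do the work, as an engineer would, in place of code of your own. Each camera call takes 0.05 s, during which the arm holds its last target. There are 200 camera calls.

## Working session

There is one attempt and no reset: what is moved stays moved. The work goes in short steps, Python scripts to look and compute and a tool call to move; the robot and the scene stay as the last step left them, time stands still between calls to the robot, and variables do not carry over. Pictures are saved under pics/ and viewed, at most 10 in all, crops included, and the job is handed in when it is done.

Besides the shell and the picture viewer there is one more tool, called after "Call:" in YAML: its name, and indented under it one key for each argument. carry_out: Moves the arm, as the interface text tells. Its arguments: {"type":"object","properties":{"plan":{"type":"array"},"gripper":{"type":"number"}},"required":["plan"]}

```bash
mkdir -p pics; cat > h.py <<'E'
from plant import bot
import numpy as np, cv2
def shot(n,f):
    m=bot.camera_model(n); im=bot.capture(n); cv2.imwrite('pics/'+f,im[:,:,::-1]); np.savez('pics/'+f+'.npz',K=m['camera_matrix'],R=m['R'],t=m['t']); return im
def ray(f,u,v,fish=False):
    d=np.load('pics/'+f+'.npz'); K=d['K'];R=d['R'];t=d['t']
    p=np.array([(u-K[0,2])/K[0,0],(v-K[1,2])/K[1,1]])
    if fish:
        r=np.linalg.norm(p); c=np.array([*(p/r*np.sin(r)),np.cos(r)]) if r>0 else np.array([0,0,1.])
    else: c=np.array([*p,1])
    return -R.T@t, R.T@c
def onz(f,u,v,z,fish=False):
    o,r=ray(f,u,v,fish); return (o+r*(z-o[2])/r[2]).round(1)
def proj(f,X,fish=False):
    d=np.load('pics/'+f+'.npz'); c=d['R']@np.array(X,float)+d['t'];K=d['K']
    if fish:
        a=np.arctan2(np.hypot(c[0],c[1]),c[2]);p=c[:2]/np.hypot(c[0],c[1])*a
    else: p=c[:2]/c[2]
    return np.array([K[0,0]*p[0]+K[0,2],K[1,1]*p[1]+K[1,2]]).round(1)
E
python3 - <<'E'
from h import *
s=bot.get_obs();print({k:np.round(v,3) for k,v in s.items()},bot.grip_point_offset)
for n in('scene','side','wrist'):
    im=shot(n,n+'0.png'); 
    m=bot.camera_model(n);print(n,(-m['R'].T@m['t']).round(),m['R'][2].round(2),m['camera_matrix'][0,0])
a=cv2.imread('pics/scene0.png');b=cv2.imread('pics/side0.png');
for n in('scene','side','wrist'):
    cv2.imwrite('pics/%s0b.png'%n,cv2.resize(cv2.imread('pics/%s0.png'%n),(800,600),interpolation=cv2.INTER_CUBIC))
E
```

```text
{'time': np.float64(0.0), 'joint_positions': array([ 1.112,  0.343,  1.525,  0.   ,  1.275, -0.146]), 'dq': array([-0.   ,  0.001, -0.001,  0.   ,  0.001,  0.001]), 'tau': array([-2.0000e-03, -4.3124e+01, -2.4422e+01,  7.2000e-02,  5.6000e-02,
       -0.0000e+00]), 'tool_pos': array([161.34 , 499.174, 226.04 ]), 'tcp_rot': array([-3.14 , -0.   ,  2.829]), 'contact_force': array([-0.328, -0.34 , -0.754]), 'moment': array([-0.016,  0.002, -0.017]), 'finger_force': np.float64(0.0), 'grip_width': np.float64(92.105)} 18.8
scene [-407. -707.  888.] [ 0.64  0.54 -0.55] 492.1991185955911
side [419. 980. 751.] [ 0.13 -0.79 -0.6 ] 436.2665597215315
wrist [ 86. 524. 385.] [ 0.28 -0.09 -0.96] 297.3186396354542
```

View pics/scene0b.png

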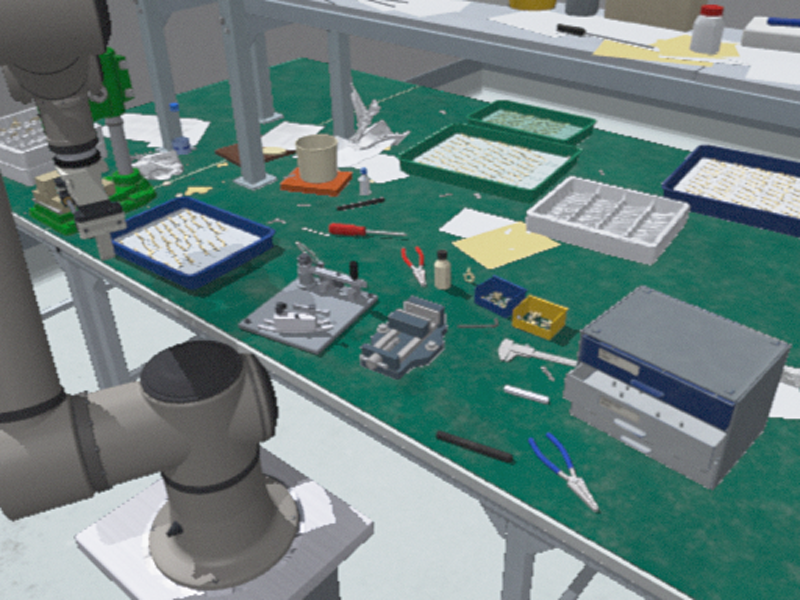

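View pics/side0b.png

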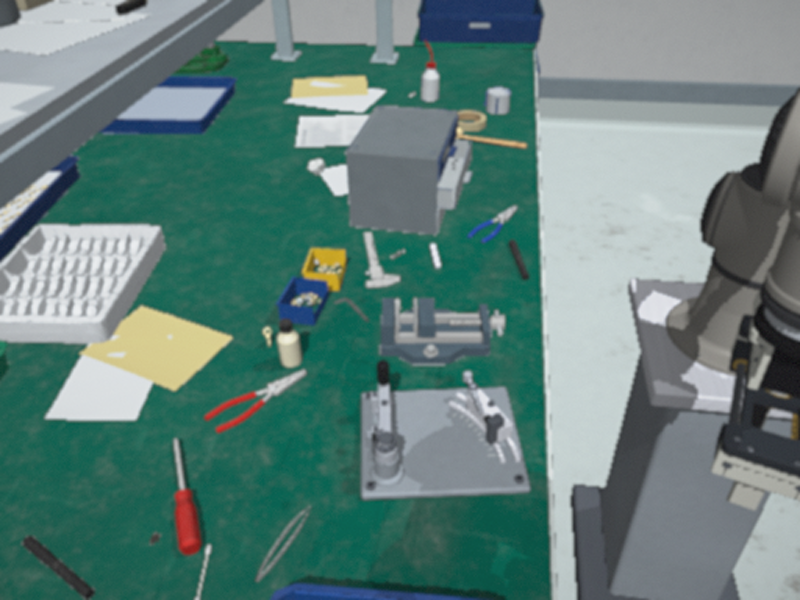

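View pics/wrist0b.png

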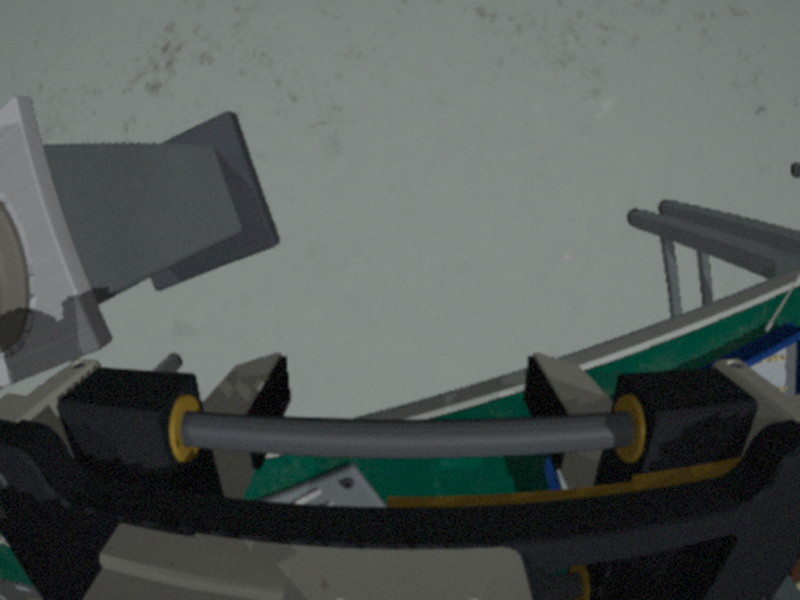

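The scene camera shows the tester at about (310,315), its black grip at (353,270) and the bar (white) at (525,393). The caliper is at (540,352), the bottle at (443,270) and a black pen at (475,446). The side camera shows the plate corners at (362,390), (520,388), (527,490) and (362,497), the post at (388,440), the grip at (383,372) and the catch block near (492,425).

```bash
python3 - <<'E'
from h import *
s=.64
for n,z,u,v in[('plateA',15,362,390),('B',15,520,388),('C',15,527,490),('D',15,362,497),('griptop',104,383,364),('posttop',87,388,437),('catch',60,492,425),('barN',5,432,244),('barF',5,438,268),('bottletop',86,286,326)]:
    print('side',n,onz('side0.png',u*s,v*s,z))
for n,z,u,v in[('plateL',15,240,323),('plateT',15,300,268),('R',15,378,296),('Bt',15,322,348),('griptop',104,353,263),('posttop',87,305,248),('barL',5,504,388),('barR',5,548,399),('penL',8,437,434),('penR',8,512,460)]:
    print('scene',n,onz('scene0.png',u*s,v*s,z))
for f,o,c in(('side0.png',(345,350),(200,170)),('scene0.png',(235,235),(160,130))):
    im=cv2.imread('pics/'+f)
    x,y=(225,225) if 'side' in f else (145,145)
    w,h=(120,100) if 'side' in f else (110,90)
    cv2.imwrite('pics/c_'+f,cv2.resize(im[y:y+h,x:x+w],(780,int(780*h/w)) if h/w<.77 else (700,583),interpolation=cv2.INTER_CUBIC))
E
```

```text
side plateA [595.5 232.3  15. ]
side B [354.3 195.2  15. ]
side C [344.3 388.4  15. ]
side D [557.6 429.6  15. ]
side griptop [554.4 266.7 104. ]
side posttop [528.4 386.4  87. ]
side catch [395.6 321.4  60. ]
side barN [ 535.5 -223.2    5. ]
side barF [ 514.2 -135.7    5. ]
side bottletop [724.1 178.9  86. ]
scene plateL [348.4 378.6  15. ]
scene plateT [575.5 444.4  15. ]
scene R [598.1 229.6  15. ]
scene Bt [392.4 189.6  15. ]
scene griptop [557.1 257.3 104. ]
scene posttop [560.2 403.4  87. ]
scene barL [ 522.1 -141.5    5. ]
scene barR [ 545.5 -218.6    5. ]
scene penL [ 348.9 -124.3    8. ]
scene penR [ 376.9 -254.2    8. ]
```

View pics/c_side0.png

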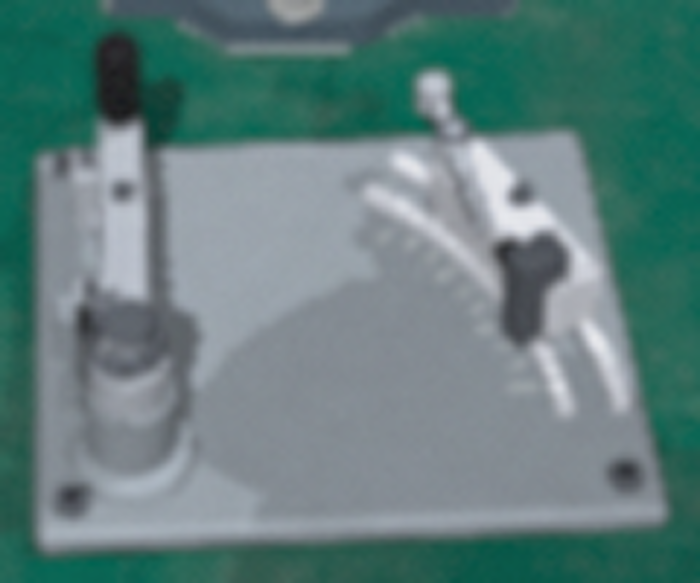

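The crop shows the plate corners at (37,157), (575,132), (665,515) and (40,545). The grip top is at (118,45) and the post cap at about (127,318). The catch block lies on the quadrant around (540,235), with a pawl tail at (432,85).

```bash
cat > fit.py <<'E'
from h import *
from scipy.optimize import least_squares
k=120/700
S=lambda u,v:(225+u*k,225+v*k)
q=.64
# local corners: A(+x,-y) B(-x,-y) C(-x,+y) D(+x,+y)
L=np.array([[112.5,-97.5],[-112.5,-97.5],[-112.5,97.5],[112.5,97.5]])
side=[S(37,157),S(575,132),S(665,515),S(40,540)]
sc=[(378*q,296*q),(322*q,348*q),(240*q,323*q),(300*q,268*q)]
def W(p,l,z): 
    c,s=np.cos(p[2]),np.sin(p[2]); return [p[0]+c*l[0]-s*l[1],p[1]+s*l[0]+c*l[1],z]
def res(p):
    r=[]
    for l,a,b in zip(L,side,sc):
        r+=list(proj('side0.png',W(p,l,15))-a)
        if l[0]<0 or l[1]<0: r+=list((proj('scene0.png',W(p,l,15))-b)*.7)
    return r
if __name__=='__main__':
    f=least_squares(res,[470,310,0.1],diff_step=1e-3,loss='soft_l1');p=f.x;print(p.round(3),np.round(f.fun,1))
    # post cap z=87 & grip top z=104 both views
    def tri(a,b):
        o1,d1=ray('side0.png',*a);o2,d2=ray('scene0.png',*b)
        A=np.c_[d1,-d2];t=np.linalg.lstsq(A,o2-o1,rcond=None)[0];return ((o1+d1*t[0]+o2+d2*t[1])/2).round(1)
    print('grip top',tri(S(118,45),(353*q,264*q)),onz('side0.png',*S(118,45),104))
    print('post',onz('side0.png',*S(127,318),87), tri(S(127,318),(305*q,248*q)))
    print('catch',onz('side0.png',*S(540,235),68),'tail',onz('side0.png',*S(432,85),60),'end',onz('side0.png',*S(590,290),60))
E
python3 fit.py
python3 - <<'E'
import sys;sys.path.insert(0,'.')
E
```

```text
[4.70502e+02 3.07149e+02 2.54000e-01] [-3.7 -0.1 -1.  -1.3 -4.  -3.5 -0.2  1.1  1.7 -5.2 -1.2  1.5  1.1  0.7]
grip top [556.9 259.3  99.6] [554.3 265.8 104. ]
post [531.6 386.3  87. ] [537.5 388.1  96.3]
catch [390.9 308.7  68. ] tail [435.7 224.2  60. ] end [371.7 325.9  60. ]
```

View pics/c_scene0.png

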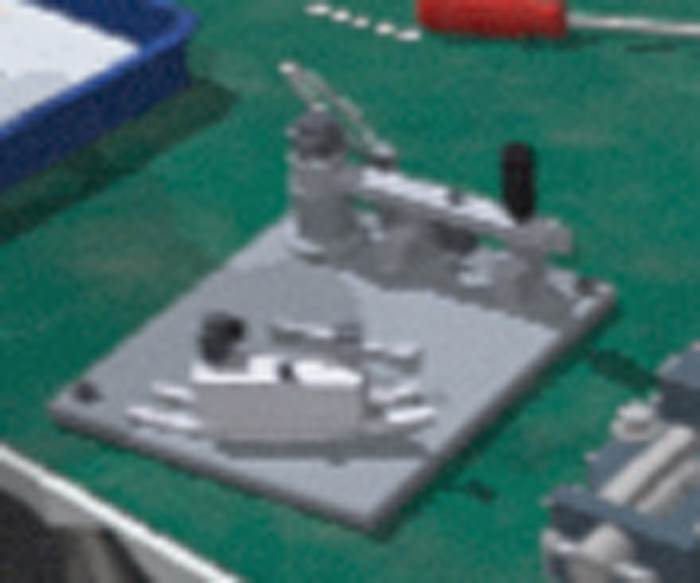

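The scene crop shows the plate's top corners at left (50,402), bottom (370,517) and right (615,285). The grip top is at (518,150), the post cap at (318,125) and the catch block's top at about (280,370).

```bash
sed -i 's/^sc=.*/T=lambda u,v:(145+u*110\/700,145+v*90\/583)\nsc=[T(615,283),T(370,517),T(50,402),T(290,215)]/; s/(353\*q,264\*q)/T(518,150)/; s/(305\*q,248\*q)/T(318,120)/' fit.py; python3 fit.py
```

```text
[4.69253e+02 3.07931e+02 1.00000e-01] [ 3.  -5.   0.4  1.7  3.8  1.5 -3.9  0.4 -3.4  2.2 -1.8 -1.4 -5.5 -5.6]
grip top [557.8 259.5 101. ] [554.3 265.8 104. ]
post [531.6 386.3  87. ] [534.9 382.   84.9]
catch [390.9 308.7  68. ] tail [435.7 224.2  60. ] end [371.7 325.9  60. ]
```

Call:
carry_out:
  plan:
    - {"tx": 40,"ty": -20,"tz": 10}
    - {"tx": 40,"ty": -25,"tz": 10}
    - {"tx": 40,"ty": -25,"tz": 10}
    - {"tx": 40,"ty": -25,"tz": 10}
    - {"tx": 40,"ty": -25,"tz": 10}
    - {"tx": 40,"ty": -25,"tz": 10}
    - {"tx": 40,"ty": -25}
    - {"tx": 20,"ty": -15}

```text
invalid input at $.plan[0]: expected keys tx, ty, tz, rx, ry, rz
```

```bash
sed -i 's/K\[1,2\]\]).round(1)/K[1,2]])/' h.py; python3 fit.py
```

```text
[4.68211e+02 3.11401e+02 1.93000e-01] [-0.8 -0.9 -1.1  0.1 -0.1 -0.5 -1.4 -0.1  0.8 -0.5 -2.1  0.1 -1.2 -0. ]
grip top [557.8 259.5 101. ] [554.3 265.8 104. ]
post [531.6 386.3  87. ] [534.9 382.   84.9]
catch [390.9 308.7  68. ] tail [435.7 224.2  60. ] end [371.7 325.9  60. ]
```

Call:
carry_out:
  plan:
    - {"tx": 40,"ty": -20,"tz": 10,"rx": 0,"ry": 0,"rz": 0}
    - {"tx": 40,"ty": -25,"tz": 10,"rx": 0,"ry": 0,"rz": 0}
    - {"tx": 40,"ty": -25,"tz": 10,"rx": 0,"ry": 0,"rz": 0}
    - {"tx": 40,"ty": -25,"tz": 10,"rx": 0,"ry": 0,"rz": 0}
    - {"tx": 40,"ty": -25,"tz": 10,"rx": 0,"ry": 0,"rz": 0}
    - {"tx": 40,"ty": -25,"tz": 10,"rx": 0,"ry": 0,"rz": 0}
    - {"tx": 40,"ty": -25,"tz": 0,"rx": 0,"ry": 0,"rz": 0}
    - {"tx": 20,"ty": -15,"tz": 0,"rx": 0,"ry": 0,"rz": 0}

```text
time: 0.95
tool_pos: [464.3, 312.3, 286.5]
tcp_rot: [-3.141, 0.001, 2.826]
contact_force: [-0.2, 0.4, -0.5]
grip_width: 91.7
finger_force: 0.0
```

```bash
python3 - <<'E'
from h import *
shot('wrist','w1.png')
im=cv2.imread('pics/w1.png');cv2.imwrite('pics/w1b.png',cv2.resize(im,(800,600),interpolation=cv2.INTER_CUBIC))
E
```

```text
(no output)
```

View pics/w1b.png

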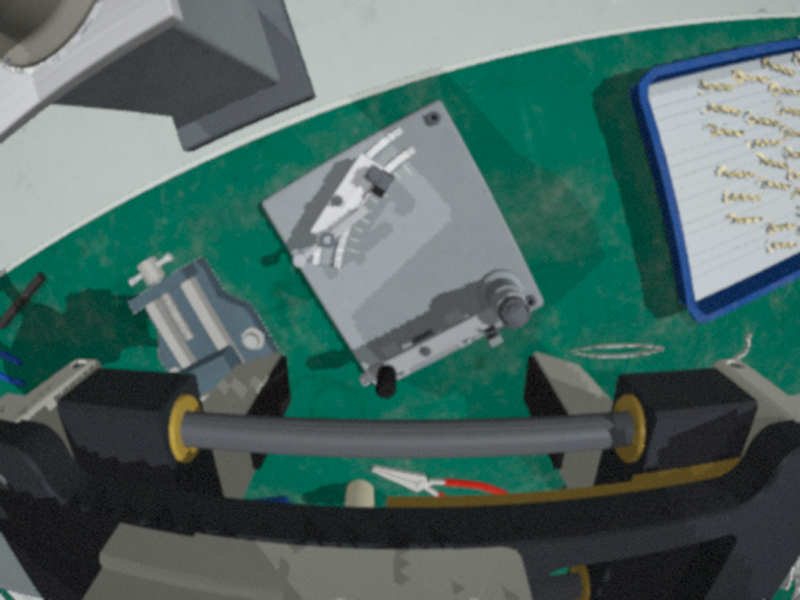

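The wrist picture shows the plate's top corners at (437,102), (263,203) and (541,304). The post cap is at (515,312) and the grip top at (387,389). The catch block spans (300,258) to (395,150), with a dark knob at (380,180).

```bash
cat > m.py <<'E'
from h import *
import fit; from scipy.optimize import least_squares
q=.64;f='w1.png'
wc=[(2,437,102),(1,263,203),(3,541,303)]
def r2(p):
    r=fit.res(p)
    for i,u,v in wc: r+=list((proj(f,fit.W(p,fit.L[i],15),True)-np.array([u*q,v*q]))*1.5)
    return r
s=least_squares(r2,[468,311,.19],loss='soft_l1');print(s.x.round(3),s.fun.round(1)[-6:])
for n,u,v,z in[('post',515,312,87),('gript',387,391,104),('gripb',385,370,64),('knob',380,180,75),('blk_top_a',316,228,68),('blk_b',365,160,68),('tail',298,258,57),('arrow',327,240,60)]:
    P=onz(f,u*q,v*q,z,True); c,t=np.cos(s.x[2]),np.sin(s.x[2]);d=P[:2]-s.x[:2];print(n,P,'local',(c*d[0]+t*d[1]).round(1),(-t*d[0]+c*d[1]).round(1))
E
python3 m.py
```

```text
[4.70313e+02 3.08236e+02 1.96000e-01] [ 0.5 -5.  -4.9 -0.3  3.6  0.2]
post [532.  384.6  87. ] local 75.4 62.9
gript [559.4 264.  104. ] local 78.8 -60.7
gripb [558.3 260.8  64. ] local 77.1 -63.7
knob [397.  312.1  75. ] local -71.2 18.1
blk_top_a [417.3 248.7  68. ] local -63.6 -48.1
blk_b [377.8 305.4  68. ] local -91.3 15.2
tail [437.5 221.7  57. ] local -49.0 -78.5
arrow [430.7 252.3  60. ] local -49.7 -47.1
```

Call:
carry_out:
  gripper: 0.56
  plan:
    - {"tx": 12,"ty": -6.5,"tz": -15,"rx": 0,"ry": 0,"rz": -0.1325}
    - {"tx": 12,"ty": -6.5,"tz": -15,"rx": 0,"ry": 0,"rz": -0.1325}
    - {"tx": 12,"ty": -6.5,"tz": -15,"rx": 0,"ry": 0,"rz": -0.1325}
    - {"tx": 12,"ty": -6.5,"tz": -15,"rx": 0,"ry": 0,"rz": -0.1325}
    - {"tx": 12,"ty": -6.5,"tz": -15,"rx": 0,"ry": 0,"rz": -0.1325}
    - {"tx": 12,"ty": -6.5,"tz": -15,"rx": 0,"ry": 0,"rz": -0.1325}
    - {"tx": 12,"ty": -6.5,"tz": -15,"rx": 0,"ry": 0,"rz": -0.1325}
    - {"tx": 12,"ty": -6.5,"tz": -15,"rx": 0,"ry": 0,"rz": -0.1325}
    - {"tx": 0,"ty": 0,"tz": 0,"rx": 0,"ry": 0,"rz": 0}
    - {"tx": 0,"ty": 0,"tz": 0,"rx": 0,"ry": 0,"rz": 0}

```text
time: 2.0
tool_pos: [557.1, 262.7, 166.5]
tcp_rot: [-3.14, -0.0, 1.772]
contact_force: [-0.2, -0.3, -0.2]
grip_width: 40.3
finger_force: 0.0
```

```bash
python3 - <<'E'
from h import *
s=bot.get_obs();print({k:np.round(v,2) for k,v in s.items()})
shot('wrist','w2.png')
im=cv2.imread('pics/w2.png');cv2.imwrite('pics/w2b.png',cv2.resize(im,(800,600),interpolation=cv2.INTER_CUBIC))
# predicted positions of grip top and pivot, bar
for P in([558,261.5,104],[533.5,384,87],[529,-180,5]): print(P,proj('w2.png',P,True)/.64)
E
```

```text
{'time': np.float64(2.0), 'joint_positions': array([0.32, 0.56, 1.35, 0.  , 1.24, 0.11]), 'dq': array([ 0.01, -0.03, -0.01, -0.  ,  0.  ,  0.  ]), 'tau': array([-6.600e-01, -5.205e+01, -2.359e+01,  2.000e-02, -2.000e-02,
        1.500e-01]), 'tool_pos': array([557.06, 262.7 , 166.55]), 'tcp_rot': array([-3.14, -0.  ,  1.77]), 'contact_force': array([-0.25, -0.31, -0.22]), 'moment': array([-0.1 ,  0.04, -0.03]), 'finger_force': np.float64(0.0), 'grip_width': np.float64(40.31)}
[558, 261.5, 104] [406.65980495 324.56574731]
[533.5, 384, 87] [407.51216445  76.72204674]
[529, -180, 5] [310.07512482 624.33395095]
```

View pics/w2b.png

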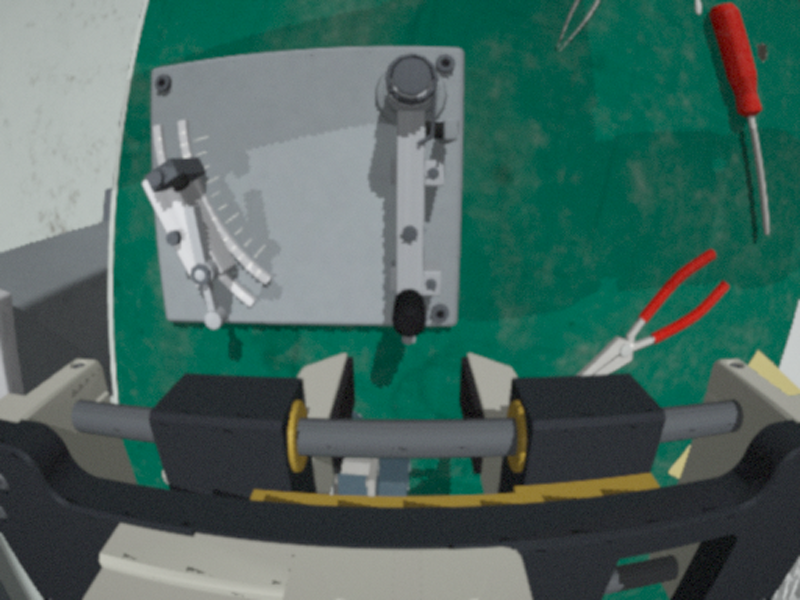

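The wrist view shows the grip top at (409,323), within 1–2 mm of the prediction, and the post cap at (410,78). The anvil tops are at about (434,173) and (431,281). The catch block has its pawl pivot at (202,272), its tail ball at (213,320) and the dark stop at (178,172).

```bash
python3 - <<'E'
from h import *
f='w2.png';q=.64;y=.197
pv=onz(f,410*q,78*q,87,True)[:2];g=onz(f,409*q,321*q,104,True)[:2];print('pv',pv,'grip',g,np.hypot(*(g-pv)),np.arctan2(g[0]-pv[0],pv[1]-g[1]))
c,s=np.cos(y),np.sin(y)
for n,u,v,z in[('stop mid',182,173,66),('stop low',195,180,66),('stop r',203,178,60),('block top end',152,180,68),('pawl pivot',202,272,68),('tail',213,320,64),('anv1',434,173,47),('anv2',431,281,47),('plate +x-y',456,324,15),('+x+y',463,48,15),('-x-y',168,323,15)]:
    P=onz(f,u*q,v*q,z,True);d=P[:2]-pv;l=np.array([c*d[0]+s*d[1],-s*d[0]+c*d[1]])
    print(n,P,'rel pivot local',l.round(1),'th %.3f r %.0f'%(np.arctan2(-l[0],-l[1]),np.hypot(*l)))
E
```

```text
pv [534.9 383.6] grip [558.8 263.6] 122.35689600508832 0.19659414953900237
stop mid [410.6 313.7  66. ] rel pivot local [-135.6  -44.2] th 1.256 r 143
stop low [420.1 310.6  66. ] rel pivot local [-126.9  -49.1] th 1.201 r 136
stop r [422.6 311.8  60. ] rel pivot local [-124.2  -48.4] th 1.199 r 133
block top end [390.8 307.2  68. ] rel pivot local [-156.3  -46.7] th 1.280 r 163
pawl pivot [431.9 255.9  68. ] rel pivot local [-126.  -105.1] th 0.876 r 164
tail [440.  224.5  64. ] rel pivot local [-124.2 -137.4] th 0.735 r 185
anv1 [559.  337.3  47. ] rel pivot local [ 14.6 -50.1] th -0.283 r 52
anv2 [571.2 272.   47. ] rel pivot local [  13.8 -116.5] th -0.117 r 117
plate +x-y [598.9 236.6  15. ] rel pivot local [  34.  -156.7] th -0.214 r 160
+x+y [562.5 424.5  15. ] rel pivot local [35.1 34.7] th -2.351 r 49
-x-y [381.6 191.4  15. ] rel pivot local [-188.  -158.5] th 0.870 r 246
```

Call:
carry_out:
  plan:
    - {"tx": 1.3,"ty": -1,"tz": -22,"rx": 0,"ry": 0,"rz": 0}
    - {"tx": 0,"ty": 0,"tz": -30,"rx": 0,"ry": 0,"rz": 0}
    - {"tx": 0,"ty": 0,"tz": -26,"rx": 0,"ry": 0,"rz": 0}
    - {"tx": 0,"ty": 0,"tz": -8.5,"rx": 0,"ry": 0,"rz": 0}
    - {"tx": 0,"ty": 0,"tz": 0,"rx": 0,"ry": 0,"rz": 0}
    - {"tx": 0,"ty": 0,"tz": 0,"rx": 0,"ry": 0,"rz": 0}

```text
time: 2.65
tool_pos: [559.6, 262.1, 81.9]
tcp_rot: [3.139, -0.0, 1.77]
contact_force: [-0.2, -0.3, -0.4]
grip_width: 40.6
finger_force: 0.0
```

Call:
carry_out:
  gripper: 0.7
  plan:
    - {"tx": 0,"ty": 0,"tz": 0,"rx": 0,"ry": 0,"rz": 0}
    - {"tx": 0,"ty": 0,"tz": 0,"rx": 0,"ry": 0,"rz": 0}
    - {"tx": 0,"ty": 0,"tz": 0,"rx": 0,"ry": 0,"rz": 0}

```text
time: 2.95
tool_pos: [559.2, 261.7, 81.1]
tcp_rot: [3.14, -0.0, 1.769]
contact_force: [0.3, -0.2, -0.6]
grip_width: 27.7
finger_force: 0.0
```

```bash
cat > arc.py <<'E'
import numpy as np
PV=np.array([534,384.]);Y=.197
def C(th,off,r=125):
    a=th-Y; return PV+r*np.array([-np.sin(a),-np.cos(a)])+off*np.array([-np.cos(a),np.sin(a)])
def rows(ths,offs):
    for i in range(1,len(ths)):
        d=C(ths[i],offs[i])-C(ths[i-1],offs[i-1]);print('%.2f: {"tx": %.1f, "ty": %.1f, "tz": 0, "rx": 0, "ry": 0, "rz": %.3f}'%(ths[i],*d,-(ths[i]-ths[i-1])))
E
python3 - <<'E'
from h import *;from arc import *
s=bot.get_obs();print({k:np.round(s[k],2) for k in('time','tool_pos','tcp_rot','contact_force','grip_width')},C(0,0))
rows([0,.02,.06,.12,.20,.28,.36,.44,.52,.6,.66,.7,.72],[0,4,5,5,5,5,5,5,5,5,5,5,5])
E
```

```text
{'time': np.float64(2.95), 'tool_pos': array([559.23, 261.68,  81.12]), 'tcp_rot': array([ 3.14, -0.  ,  1.77]), 'contact_force': array([ 0.33, -0.16, -0.57]), 'grip_width': np.float64(27.71)} [558.46603018 261.41772817]
0.02: {"tx": -6.4, "ty": -1.2, "tz": 0, "rx": 0, "ry": 0, "rz": -0.020}
0.06: {"tx": -6.0, "ty": -0.8, "tz": 0, "rx": 0, "ry": 0, "rz": -0.040}
0.12: {"tx": -7.5, "ty": -0.5, "tz": 0, "rx": 0, "ry": 0, "rz": -0.060}
0.20: {"tx": -10.0, "ty": 0.0, "tz": 0, "rx": 0, "ry": 0, "rz": -0.080}
0.28: {"tx": -10.0, "ty": 0.8, "tz": 0, "rx": 0, "ry": 0, "rz": -0.080}
0.36: {"tx": -9.9, "ty": 1.6, "tz": 0, "rx": 0, "ry": 0, "rz": -0.080}
0.44: {"tx": -9.7, "ty": 2.4, "tz": 0, "rx": 0, "ry": 0, "rz": -0.080}
0.52: {"tx": -9.5, "ty": 3.2, "tz": 0, "rx": 0, "ry": 0, "rz": -0.080}
0.60: {"tx": -9.2, "ty": 3.9, "tz": 0, "rx": 0, "ry": 0, "rz": -0.080}
0.66: {"tx": -6.7, "ty": 3.4, "tz": 0, "rx": 0, "ry": 0, "rz": -0.060}
0.70: {"tx": -4.3, "ty": 2.5, "tz": 0, "rx": 0, "ry": 0, "rz": -0.040}
0.72: {"tx": -2.1, "ty": 1.3, "tz": 0, "rx": 0, "ry": 0, "rz": -0.020}
```

Call:
carry_out:
  plan:
    - {"tx": -6.4,"ty": -1.2,"tz": 0,"rx": 0,"ry": 0,"rz": -0.02}
    - {"tx": -6.0,"ty": -0.8,"tz": 0,"rx": 0,"ry": 0,"rz": -0.04}
    - {"tx": -7.5,"ty": -0.5,"tz": 0,"rx": 0,"ry": 0,"rz": -0.06}
    - {"tx": -10,"ty": 0,"tz": 0,"rx": 0,"ry": 0,"rz": -0.08}
    - {"tx": -10,"ty": 0.8,"tz": 0,"rx": 0,"ry": 0,"rz": -0.08}
    - {"tx": -9.9,"ty": 1.6,"tz": 0,"rx": 0,"ry": 0,"rz": -0.08}
    - {"tx": -9.7,"ty": 2.4,"tz": 0,"rx": 0,"ry": 0,"rz": -0.08}
    - {"tx": -9.5,"ty": 3.2,"tz": 0,"rx": 0,"ry": 0,"rz": -0.08}
    - {"tx": -9.2,"ty": 3.9,"tz": 0,"rx": 0,"ry": 0,"rz": -0.08}
    - {"tx": -6.7,"ty": 3.4,"tz": 0,"rx": 0,"ry": 0,"rz": -0.06}
    - {"tx": -4.3,"ty": 2.5,"tz": 0,"rx": 0,"ry": 0,"rz": -0.04}
    - {"tx": -2.1,"ty": 1.3,"tz": 0,"rx": 0,"ry": 0,"rz": -0.02}

```text
time: 4.15
tool_pos: [468.6, 277.8, 80.7]
tcp_rot: [3.138, -0.002, 1.047]
contact_force: [6.1, -3.9, -2.2]
grip_width: 27.4
finger_force: 3.4
```

```bash
cat >> arc.py <<'E'
def st():
    from plant import bot
    s=bot.get_obs();p=np.array(s['tool_pos']);f=np.array(s['contact_force']);y=s['tcp_rot'][2]
    # orientation angle: th from yaw (1.770 at th=0)
    th0=1.770-y;a=th0-Y
    t=np.array([-np.cos(a),np.sin(a)]);n=np.array([-np.sin(a),-np.cos(a)])
    d=p[:2]-PV; L=np.hypot(*d)
    # th of grip if touching pad with offset 'off'
    off=(s['grip_width']-18)/2
    thC=np.arctan2(-d[0],-d[1])+Y; 
    thG=thC-np.arctan2(off,125)
    print('t %.2f pos %s yawth %.3f thGrip %.3f radial %.1f | Ft %.2f Fn %.2f Fz %.2f w %.1f expect %.1f'%(s['time'],p.round(1),th0,thG,L,f[:2]@t,f[:2]@n,f[2],s['grip_width'],2.4+.1*np.degrees(thG)))
E
python3 - <<'E'
from arc import *
st()
rows([.72,.74,.77,.81,.85,.89,.92,.94,.95],[5]*9)
E
```

```text
t 4.15 pos [468.6 277.8  80.7] yawth 0.723 thGrip 0.711 radial 124.8 | Ft -7.19 Fn 0.31 Fz -2.19 w 27.4 expect 6.5
0.74: {"tx": -2.1, "ty": 1.4, "tz": 0, "rx": 0, "ry": 0, "rz": -0.020}
0.77: {"tx": -3.1, "ty": 2.1, "tz": 0, "rx": 0, "ry": 0, "rz": -0.030}
0.81: {"tx": -4.0, "ty": 3.0, "tz": 0, "rx": 0, "ry": 0, "rz": -0.040}
0.85: {"tx": -3.9, "ty": 3.1, "tz": 0, "rx": 0, "ry": 0, "rz": -0.040}
0.89: {"tx": -3.8, "ty": 3.3, "tz": 0, "rx": 0, "ry": 0, "rz": -0.040}
0.92: {"tx": -2.8, "ty": 2.6, "tz": 0, "rx": 0, "ry": 0, "rz": -0.030}
0.94: {"tx": -1.8, "ty": 1.7, "tz": 0, "rx": 0, "ry": 0, "rz": -0.020}
0.95: {"tx": -0.9, "ty": 0.9, "tz": 0, "rx": 0, "ry": 0, "rz": -0.010}
```

Call:
carry_out:
  plan:
    - {"tx": -2.1,"ty": 1.4,"tz": 0,"rx": 0,"ry": 0,"rz": -0.02}
    - {"tx": -3.1,"ty": 2.1,"tz": 0,"rx": 0,"ry": 0,"rz": -0.03}
    - {"tx": -4.0,"ty": 3.0,"tz": 0,"rx": 0,"ry": 0,"rz": -0.04}
    - {"tx": -3.9,"ty": 3.1,"tz": 0,"rx": 0,"ry": 0,"rz": -0.04}
    - {"tx": -3.8,"ty": 3.3,"tz": 0,"rx": 0,"ry": 0,"rz": -0.04}
    - {"tx": -2.8,"ty": 2.6,"tz": 0,"rx": 0,"ry": 0,"rz": -0.03}
    - {"tx": -1.8,"ty": 1.7,"tz": 0,"rx": 0,"ry": 0,"rz": -0.02}
    - {"tx": -0.9,"ty": 0.9,"tz": 0,"rx": 0,"ry": 0,"rz": -0.01}
    - {"tx": 0,"ty": 0,"tz": 0,"rx": 0,"ry": 0,"rz": 0}

```text
time: 5.05
tool_pos: [446.5, 295.3, 80.7]
tcp_rot: [3.138, -0.002, 0.818]
contact_force: [6.5, -6.3, -1.1]
grip_width: 27.4
finger_force: 4.1
```

```bash
python3 - <<'E'
from arc import *
st()
rows(np.arange(.95,1.32,.02),[5]*30)
E
```

```text
t 5.05 pos [446.5 295.3  80.7] yawth 0.952 thGrip 0.938 radial 124.6 | Ft -9.10 Fn 0.13 Fz -1.14 w 27.4 expect 7.8
0.97: {"tx": -1.7, "ty": 1.8, "tz": 0, "rx": 0, "ry": 0, "rz": -0.020}
0.99: {"tx": -1.7, "ty": 1.8, "tz": 0, "rx": 0, "ry": 0, "rz": -0.020}
1.01: {"tx": -1.7, "ty": 1.9, "tz": 0, "rx": 0, "ry": 0, "rz": -0.020}
1.03: {"tx": -1.6, "ty": 1.9, "tz": 0, "rx": 0, "ry": 0, "rz": -0.020}
1.05: {"tx": -1.6, "ty": 1.9, "tz": 0, "rx": 0, "ry": 0, "rz": -0.020}
1.07: {"tx": -1.5, "ty": 2.0, "tz": 0, "rx": 0, "ry": 0, "rz": -0.020}
1.09: {"tx": -1.5, "ty": 2.0, "tz": 0, "rx": 0, "ry": 0, "rz": -0.020}
1.11: {"tx": -1.5, "ty": 2.0, "tz": 0, "rx": 0, "ry": 0, "rz": -0.020}
1.13: {"tx": -1.4, "ty": 2.1, "tz": 0, "rx": 0, "ry": 0, "rz": -0.020}
1.15: {"tx": -1.4, "ty": 2.1, "tz": 0, "rx": 0, "ry": 0, "rz": -0.020}
1.17: {"tx": -1.3, "ty": 2.1, "tz": 0, "rx": 0, "ry": 0, "rz": -0.020}
1.19: {"tx": -1.3, "ty": 2.1, "tz": 0, "rx": 0, "ry": 0, "rz": -0.020}
1.21: {"tx": -1.3, "ty": 2.2, "tz": 0, "rx": 0, "ry": 0, "rz": -0.020}
1.23: {"tx": -1.2, "ty": 2.2, "tz": 0, "rx": 0, "ry": 0, "rz": -0.020}
1.25: {"tx": -1.2, "ty": 2.2, "tz": 0, "rx": 0, "ry": 0, "rz": -0.020}
1.27: {"tx": -1.1, "ty": 2.2, "tz": 0, "rx": 0, "ry": 0, "rz": -0.020}
1.29: {"tx": -1.1, "ty": 2.3, "tz": 0, "rx": 0, "ry": 0, "rz": -0.020}
1.31: {"tx": -1.0, "ty": 2.3, "tz": 0, "rx": 0, "ry": 0, "rz": -0.020}
```

Call:
carry_out:
  plan:
    - {"tx": -1.7,"ty": 1.8,"tz": 0,"rx": 0,"ry": 0,"rz": -0.02}
    - {"tx": -1.7,"ty": 1.8,"tz": 0,"rx": 0,"ry": 0,"rz": -0.02}
    - {"tx": -1.7,"ty": 1.9,"tz": 0,"rx": 0,"ry": 0,"rz": -0.02}
    - {"tx": -1.6,"ty": 1.9,"tz": 0,"rx": 0,"ry": 0,"rz": -0.02}
    - {"tx": 0,"ty": 0,"tz": 0,"rx": 0,"ry": 0,"rz": 0}

```text
time: 5.55
tool_pos: [439.7, 302.5, 80.7]
tcp_rot: [3.138, -0.001, 0.738]
contact_force: [6.1, -5.5, 0.0]
grip_width: 27.9
finger_force: 4.2
```

```bash
python3 - <<'E'
from h import *
from arc import *
st()
shot('wrist','w3.png')
im=cv2.imread('pics/w3.png');cv2.imwrite('pics/w3b.png',cv2.resize(im[40:260,100:390],(790,600),interpolation=cv2.INTER_CUBIC))
for th in (1.0,1.1,1.15,1.2,1.25): print(th,[proj('w3.png',[*C(th,0,150),57],True).round(0)])
E
```

```text
t 5.55 pos [439.7 302.5  80.7] yawth 1.032 thGrip 1.016 radial 124.6 | Ft -8.21 Fn -0.81 Fz 0.01 w 27.9 expect 8.2
1.0 [array([270., 260.])]
1.1 [array([249., 259.])]
1.15 [array([238., 258.])]
1.2 [array([228., 257.])]
1.25 [array([217., 255.])]
```

View pics/w3b.png

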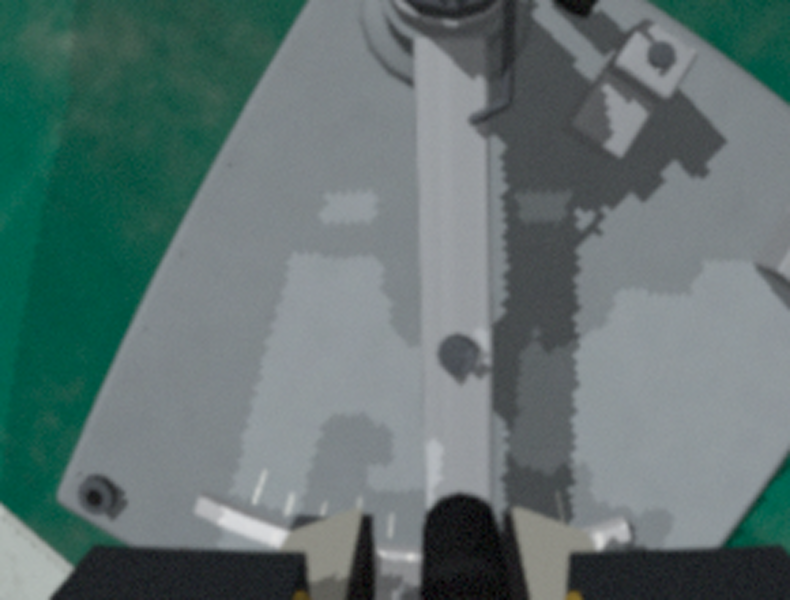

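The wrist view shows the grip between the pads at (460,530), in contact with the right-hand pad. The gripper hides the catch block, so I'll go on by force.

Call:
carry_out:
  plan:
    - {"tx": -1.6,"ty": 1.9,"tz": 0,"rx": 0,"ry": 0,"rz": -0.02}
    - {"tx": -0.8,"ty": 1,"tz": 0,"rx": 0,"ry": 0,"rz": -0.01}
    - {"tx": 0,"ty": 0,"tz": 0,"rx": 0,"ry": 0,"rz": 0}
    - {"tx": 0,"ty": 0,"tz": 0,"rx": 0,"ry": 0,"rz": 0}

```text
time: 6.0
tool_pos: [437.4, 305.2, 80.7]
tcp_rot: [3.138, -0.001, 0.708]
contact_force: [5.6, -5.3, -0.2]
grip_width: 27.9
finger_force: 4.3
```

```bash
python3 -c "
from arc import *
st()"
```

```text
t 6.00 pos [437.4 305.2  80.7] yawth 1.062 thGrip 1.044 radial 124.6 | Ft -7.65 Fn -0.85 Fz -0.17 w 27.9 expect 8.4
```

Call:
carry_out:
  plan:
    - {"tx": -0.8,"ty": 1,"tz": 0,"rx": 0,"ry": 0,"rz": -0.01}
    - {"tx": -1.5,"ty": 2,"tz": 0,"rx": 0,"ry": 0,"rz": -0.02}
    - {"tx": 0,"ty": 0,"tz": 0,"rx": 0,"ry": 0,"rz": 0}
    - {"tx": 0,"ty": 0,"tz": 0,"rx": 0,"ry": 0,"rz": 0}

```text
time: 6.4
tool_pos: [435.0, 308.2, 80.7]
tcp_rot: [3.138, -0.001, 0.678]
contact_force: [5.3, -7.0, -0.2]
grip_width: 27.9
finger_force: 4.3
```

Call:
carry_out:
  plan:
    - {"tx": -0.8,"ty": 1,"tz": 0,"rx": 0,"ry": 0,"rz": -0.01}
    - {"tx": -0.7,"ty": 1,"tz": 0,"rx": 0,"ry": 0,"rz": -0.01}
    - {"tx": 0,"ty": 0,"tz": 0,"rx": 0,"ry": 0,"rz": 0}
    - {"tx": 0,"ty": 0,"tz": 0,"rx": 0,"ry": 0,"rz": 0}

```text
time: 6.8
tool_pos: [433.6, 310.1, 80.7]
tcp_rot: [3.138, -0.001, 0.658]
contact_force: [5.2, -7.0, 0.1]
grip_width: 27.6
finger_force: 4.5
```

Call:
carry_out:
  plan:
    - {"tx": -0.7,"ty": 1,"tz": 0,"rx": 0,"ry": 0,"rz": -0.01}
    - {"tx": -0.7,"ty": 1,"tz": 0,"rx": 0,"ry": 0,"rz": -0.01}
    - {"tx": 0,"ty": 0,"tz": 0,"rx": 0,"ry": 0,"rz": 0}
    - {"tx": 0,"ty": 0,"tz": 0,"rx": 0,"ry": 0,"rz": 0}

```text
time: 7.2
tool_pos: [432.1, 312.1, 80.7]
tcp_rot: [3.138, -0.001, 0.638]
contact_force: [5.2, -7.4, 1.0]
grip_width: 27.6
finger_force: 4.6
```

Call:
carry_out:
  plan:
    - {"tx": -0.7,"ty": 1,"tz": 0,"rx": 0,"ry": 0,"rz": -0.01}
    - {"tx": -0.7,"ty": 1.1,"tz": 0,"rx": 0,"ry": 0,"rz": -0.01}
    - {"tx": 0,"ty": 0,"tz": 0,"rx": 0,"ry": 0,"rz": 0}
    - {"tx": 0,"ty": 0,"tz": 0,"rx": 0,"ry": 0,"rz": 0}

```text
time: 7.6
tool_pos: [430.7, 314.1, 80.7]
tcp_rot: [3.138, -0.001, 0.618]
contact_force: [5.4, -8.0, 0.5]
grip_width: 27.8
finger_force: 4.5
```

Call:
carry_out:
  plan:
    - {"tx": -0.6,"ty": 1,"tz": 0,"rx": 0,"ry": 0,"rz": -0.01}
    - {"tx": -0.7,"ty": 1.1,"tz": 0,"rx": 0,"ry": 0,"rz": -0.01}
    - {"tx": 0,"ty": 0,"tz": 0,"rx": 0,"ry": 0,"rz": 0}
    - {"tx": 0,"ty": 0,"tz": 0,"rx": 0,"ry": 0,"rz": 0}

```text
time: 8.0
tool_pos: [429.3, 316.2, 80.6]
tcp_rot: [3.138, -0.001, 0.598]
contact_force: [6.5, -7.7, 0.9]
grip_width: 27.4
finger_force: 4.7
```

Call:
carry_out:
  plan:
    - {"tx": -0.6,"ty": 1,"tz": 0,"rx": 0,"ry": 0,"rz": -0.01}
    - {"tx": -0.6,"ty": 1,"tz": 0,"rx": 0,"ry": 0,"rz": -0.01}
    - {"tx": 0,"ty": 0,"tz": 0,"rx": 0,"ry": 0,"rz": 0}
    - {"tx": 0,"ty": 0,"tz": 0,"rx": 0,"ry": 0,"rz": 0}

```text
time: 8.4
tool_pos: [428.1, 318.1, 80.6]
tcp_rot: [3.138, -0.001, 0.578]
contact_force: [5.8, -7.3, 1.5]
grip_width: 28.2
finger_force: 4.8
```

Call:
carry_out:
  plan:
    - {"tx": -0.6,"ty": 1.1,"tz": 0,"rx": 0,"ry": 0,"rz": -0.01}
    - {"tx": -0.3,"ty": 0.6,"tz": 0,"rx": 0,"ry": 0,"rz": -0.005}
    - {"tx": 0,"ty": 0,"tz": 0,"rx": 0,"ry": 0,"rz": 0}
    - {"tx": 0,"ty": 0,"tz": 0,"rx": 0,"ry": 0,"rz": 0}

```text
time: 8.8
tool_pos: [427.3, 319.6, 80.7]
tcp_rot: [3.138, -0.001, 0.563]
contact_force: [5.1, -8.4, 0.5]
grip_width: 27.6
finger_force: 5.3
```

```bash
python3 -c "
from arc import *
st()
rows(np.arange(1.20,1.36,.01),[5]*30)"
```

```text
t 8.80 pos [427.3 319.6  80.7] yawth 1.207 thGrip 1.186 radial 124.6 | Ft -9.87 Fn 0.15 Fz 0.45 w 27.6 expect 9.2
1.21: {"tx": -0.6, "ty": 1.1, "tz": 0, "rx": 0, "ry": 0, "rz": -0.010}
1.22: {"tx": -0.6, "ty": 1.1, "tz": 0, "rx": 0, "ry": 0, "rz": -0.010}
1.23: {"tx": -0.6, "ty": 1.1, "tz": 0, "rx": 0, "ry": 0, "rz": -0.010}
1.24: {"tx": -0.6, "ty": 1.1, "tz": 0, "rx": 0, "ry": 0, "rz": -0.010}
1.25: {"tx": -0.6, "ty": 1.1, "tz": 0, "rx": 0, "ry": 0, "rz": -0.010}
1.26: {"tx": -0.6, "ty": 1.1, "tz": 0, "rx": 0, "ry": 0, "rz": -0.010}
1.27: {"tx": -0.6, "ty": 1.1, "tz": 0, "rx": 0, "ry": 0, "rz": -0.010}
1.28: {"tx": -0.5, "ty": 1.1, "tz": 0, "rx": 0, "ry": 0, "rz": -0.010}
1.29: {"tx": -0.5, "ty": 1.1, "tz": 0, "rx": 0, "ry": 0, "rz": -0.010}
1.30: {"tx": -0.5, "ty": 1.1, "tz": 0, "rx": 0, "ry": 0, "rz": -0.010}
1.31: {"tx": -0.5, "ty": 1.1, "tz": 0, "rx": 0, "ry": 0, "rz": -0.010}
1.32: {"tx": -0.5, "ty": 1.1, "tz": 0, "rx": 0, "ry": 0, "rz": -0.010}
1.33: {"tx": -0.5, "ty": 1.2, "tz": 0, "rx": 0, "ry": 0, "rz": -0.010}
1.34: {"tx": -0.5, "ty": 1.2, "tz": 0, "rx": 0, "ry": 0, "rz": -0.010}
1.35: {"tx": -0.5, "ty": 1.2, "tz": 0, "rx": 0, "ry": 0, "rz": -0.010}
1.36: {"tx": -0.5, "ty": 1.2, "tz": 0, "rx": 0, "ry": 0, "rz": -0.010}
```

Call:
carry_out:
  plan:
    - {"tx": -0.5,"ty": 1,"tz": 0,"rx": 0,"ry": 0,"rz": -0.01}
    - {"tx": 0,"ty": 0,"tz": 0,"rx": 0,"ry": 0,"rz": 0}
    - {"tx": 0,"ty": 0,"tz": 0,"rx": 0,"ry": 0,"rz": 0}

```text
time: 9.1
tool_pos: [427.1, 320.2, 80.6]
tcp_rot: [3.137, -0.001, 0.553]
contact_force: [7.5, -10.5, 0.7]
grip_width: 28.1
finger_force: 6.4
```

Call:
carry_out:
  plan:
    - {"tx": 0.3,"ty": -0.5,"tz": 0,"rx": 0,"ry": 0,"rz": 0.005}
    - {"tx": 0.3,"ty": -0.5,"tz": 0,"rx": 0,"ry": 0,"rz": 0.005}
    - {"tx": 0.3,"ty": -0.5,"tz": 0,"rx": 0,"ry": 0,"rz": 0.005}
    - {"tx": 0.3,"ty": -0.5,"tz": 0,"rx": 0,"ry": 0,"rz": 0.005}
    - {"tx": 0.3,"ty": -0.5,"tz": 0,"rx": 0,"ry": 0,"rz": 0.005}
    - {"tx": 0,"ty": 0,"tz": 0,"rx": 0,"ry": 0,"rz": 0}
    - {"tx": 0,"ty": 0,"tz": 0,"rx": 0,"ry": 0,"rz": 0}

```text
time: 9.8
tool_pos: [428.2, 318.3, 80.6]
tcp_rot: [3.138, -0.001, 0.578]
contact_force: [5.3, -7.3, 0.7]
grip_width: 27.6
finger_force: 4.8
```

Call:
carry_out:
  plan:
    - {"tx": 0.3,"ty": -0.5,"tz": 0,"rx": 0,"ry": 0,"rz": 0.005}
    - {"tx": 0.3,"ty": -0.5,"tz": 0,"rx": 0,"ry": 0,"rz": 0.005}
    - {"tx": 0.3,"ty": -0.5,"tz": 0,"rx": 0,"ry": 0,"rz": 0.005}
    - {"tx": 0,"ty": 0,"tz": 0,"rx": 0,"ry": 0,"rz": 0}
    - {"tx": 0,"ty": 0,"tz": 0,"rx": 0,"ry": 0,"rz": 0}

```text
time: 10.3
tool_pos: [429.2, 316.8, 80.6]
tcp_rot: [3.138, -0.001, 0.593]
contact_force: [5.4, -8.5, 1.5]
grip_width: 27.7
finger_force: 4.7
```

Call:
carry_out:
  plan:
    - {"tx": 0.3,"ty": -0.5,"tz": 0,"rx": 0,"ry": 0,"rz": 0.005}
    - {"tx": 0.3,"ty": -0.5,"tz": 0,"rx": 0,"ry": 0,"rz": 0.005}
    - {"tx": 0,"ty": 0,"tz": 0,"rx": 0,"ry": 0,"rz": 0}
    - {"tx": 0,"ty": 0,"tz": 0,"rx": 0,"ry": 0,"rz": 0}

```text
time: 10.7
tool_pos: [429.8, 315.8, 80.7]
tcp_rot: [3.138, -0.001, 0.603]
contact_force: [6.0, -7.3, 1.1]
grip_width: 27.7
finger_force: 4.7
```

Call:
carry_out:
  plan:
    - {"tx": 0.3,"ty": -0.5,"tz": 0,"rx": 0,"ry": 0,"rz": 0.005}
    - {"tx": 0,"ty": 0,"tz": 0,"rx": 0,"ry": 0,"rz": 0}
    - {"tx": 0,"ty": 0,"tz": 0,"rx": 0,"ry": 0,"rz": 0}

```text
time: 11.0
tool_pos: [429.9, 315.6, 80.7]
tcp_rot: [3.139, -0.001, 0.608]
contact_force: [4.9, -7.2, 0.8]
grip_width: 27.4
finger_force: 4.0
```

Call:
carry_out:
  plan:
    - {"tx": 0.2,"ty": -0.3,"tz": 0,"rx": 0,"ry": 0,"rz": 0.002}
    - {"tx": 0,"ty": 0,"tz": 0,"rx": 0,"ry": 0,"rz": 0}
    - {"tx": 0,"ty": 0,"tz": 0,"rx": 0,"ry": 0,"rz": 0}

```text
time: 11.3
tool_pos: [429.9, 315.5, 80.7]
tcp_rot: [3.139, -0.001, 0.61]
contact_force: [3.7, -5.4, 0.5]
grip_width: 27.3
finger_force: 3.5
```

The pull is falling, so the tooth is resting on the pawl. I'll keep easing.

Call:
carry_out:
  plan:
    - {"tx": 0.2,"ty": -0.3,"tz": 0,"rx": 0,"ry": 0,"rz": 0.002}
    - {"tx": 0.2,"ty": -0.3,"tz": 0,"rx": 0,"ry": 0,"rz": 0.002}
    - {"tx": 0,"ty": 0,"tz": 0,"rx": 0,"ry": 0,"rz": 0}
    - {"tx": 0,"ty": 0,"tz": 0,"rx": 0,"ry": 0,"rz": 0}

```text
time: 11.7
tool_pos: [430.1, 315.4, 80.6]
tcp_rot: [3.14, -0.001, 0.614]
contact_force: [4.1, -4.9, 1.8]
grip_width: 27.5
finger_force: 3.0
```

Call:
carry_out:
  plan:
    - {"tx": 0.3,"ty": -0.5,"tz": 0,"rx": 0,"ry": 0,"rz": 0.003}
    - {"tx": 0,"ty": 0,"tz": 0,"rx": 0,"ry": 0,"rz": 0}
    - {"tx": 0.3,"ty": -0.4,"tz": 0,"rx": 0,"ry": 0,"rz": 0.003}
    - {"tx": 0,"ty": 0,"tz": 0,"rx": 0,"ry": 0,"rz": 0}
    - {"tx": 0,"ty": 0,"tz": 0,"rx": 0,"ry": 0,"rz": 0}

```text
time: 12.2
tool_pos: [430.1, 315.2, 80.4]
tcp_rot: [3.141, -0.0, 0.621]
contact_force: [3.1, -2.9, 2.8]
grip_width: 27.6
finger_force: 1.9
```

Call:
carry_out:
  plan:
    - {"tx": 0.3,"ty": -0.5,"tz": 0,"rx": 0,"ry": 0,"rz": 0.003}
    - {"tx": 0,"ty": 0,"tz": 0,"rx": 0,"ry": 0,"rz": 0}
    - {"tx": 0.3,"ty": -0.5,"tz": 0,"rx": 0,"ry": 0,"rz": 0.003}
    - {"tx": 0,"ty": 0,"tz": 0,"rx": 0,"ry": 0,"rz": 0}
    - {"tx": 0,"ty": 0,"tz": 0,"rx": 0,"ry": 0,"rz": 0}

```text
time: 12.7
tool_pos: [430.2, 314.3, 80.0]
tcp_rot: [-3.141, 0.001, 0.627]
contact_force: [-1.5, 0.2, -0.1]
grip_width: 27.5
finger_force: 0.0
```

Call:
carry_out:
  plan:
    - {"tx": 0.6,"ty": -1,"tz": 0,"rx": 0,"ry": 0,"rz": 0}
    - {"tx": 1,"ty": -1.5,"tz": 0,"rx": 0,"ry": 0,"rz": 0}
    - {"tx": 0.6,"ty": -1,"tz": 0,"rx": 0,"ry": 0,"rz": 0}
    - {"tx": 0,"ty": 0,"tz": 0,"rx": 0,"ry": 0,"rz": 0}
    - {"tx": 0,"ty": 0,"tz": 5,"rx": 0,"ry": 0,"rz": 0}
    - {"tx": 0,"ty": 0,"tz": 12,"rx": 0,"ry": 0,"rz": 0}
    - {"tx": 0,"ty": 0,"tz": 25,"rx": 0,"ry": 0,"rz": 0}
    - {"tx": 0,"ty": 0,"tz": 35,"rx": 0,"ry": 0,"rz": 0}
    - {"tx": 0,"ty": 0,"tz": 40,"rx": 0,"ry": 0,"rz": 0}

```text
time: 13.6
tool_pos: [432.3, 310.4, 198.8]
tcp_rot: [-3.141, 0.001, 0.627]
contact_force: [0.3, 0.6, -0.4]
grip_width: 27.6
finger_force: 0.0
```

Call:
carry_out:
  gripper: 0.5
  plan:
    - {"tx": 5,"ty": -30,"tz": 20,"rx": 0,"ry": 0,"rz": 0.11}
    - {"tx": 9,"ty": -45,"tz": 10,"rx": 0,"ry": 0,"rz": 0.11}
    - {"tx": 9,"ty": -45,"tz": 0,"rx": 0,"ry": 0,"rz": 0.11}
    - {"tx": 9,"ty": -45,"tz": 0,"rx": 0,"ry": 0,"rz": 0.11}
    - {"tx": 9,"ty": -45,"tz": 0,"rx": 0,"ry": 0,"rz": 0.11}
    - {"tx": 9,"ty": -45,"tz": 0,"rx": 0,"ry": 0,"rz": 0.11}
    - {"tx": 9,"ty": -45,"tz": 0,"rx": 0,"ry": 0,"rz": 0.11}
    - {"tx": 9,"ty": -45,"tz": 0,"rx": 0,"ry": 0,"rz": 0.12}
    - {"tx": 9,"ty": -45,"tz": 0,"rx": 0,"ry": 0,"rz": 0.12}
    - {"tx": 9,"ty": -45,"tz": 0,"rx": 0,"ry": 0,"rz": 0.12}
    - {"tx": 9,"ty": -30,"tz": 0,"rx": 0,"ry": 0,"rz": 0.11}
    - {"tx": 5,"ty": -15,"tz": 0,"rx": 0,"ry": 0,"rz": 0}

```text
time: 14.8
tool_pos: [533.1, -172.0, 228.1]
tcp_rot: [3.141, 0.001, 1.865]
contact_force: [0.3, 1.0, -0.7]
grip_width: 46.2
finger_force: 0.0
```

```bash
python3 - <<'E'
from h import *
from arc import *
st()
im=shot('wrist','w4.png'); shot('side','s4.png')
cv2.imwrite('pics/w4b.png',cv2.resize(cv2.imread('pics/w4.png'),(800,600),interpolation=cv2.INTER_CUBIC))
print(proj('w4.png',[533,-180,10],True)/.64)
E
```

```text
t 14.80 pos [ 533.1 -172.   228.1] yawth -0.095 thGrip 0.086 radial 556.0 | Ft -0.55 Fn -0.88 Fz -0.69 w 46.2 expect 2.9
[402.60787155 266.24274589]
```

View pics/w4b.png

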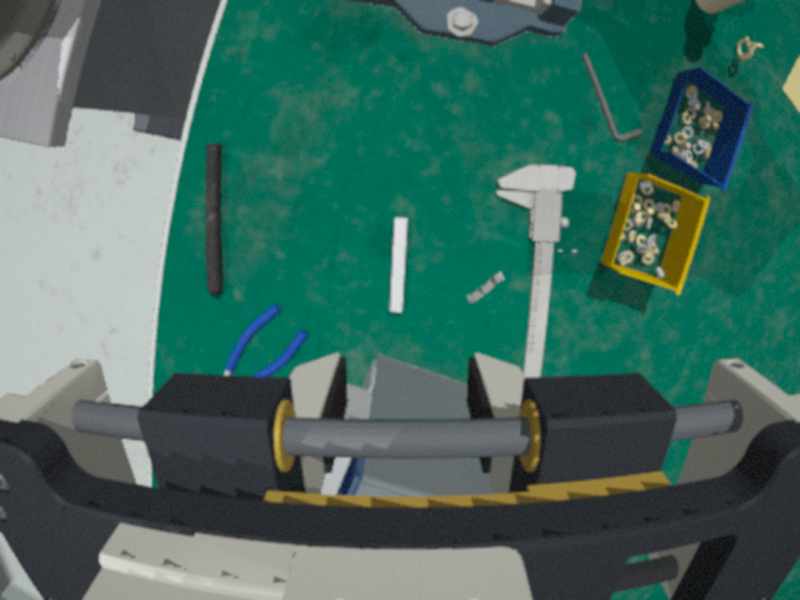

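The wrist view shows the bar from (400,217) to (397,312), between the marker at (214,220) and the caliper at about (540,260). The grey cabinet is behind the fingers at (420,365).

```bash
python3 - <<'E'
from h import *
q=.64
a=onz('w4.png',400.5*q,217*q,10,True);b=onz('w4.png',397*q,312*q,10,True);c=(a+b)/2
print(a,b,c,'len',np.hypot(*(a-b)[:2]),'angle',np.arctan2(*(a-b)[1::-1]))
print('calip',onz('w4.png',500*q,185*q,9,True),onz('w4.png',530*q,300*q,9,True),'cab',onz('w4.png',380*q,358*q,100,True),onz('scene0.png',566*q,400*q,0),onz('scene0.png',568*q,365*q,60))
import cv2
cv2.imwrite('pics/s4b.png',cv2.resize(cv2.imread('pics/s4.png')[215:335,215:350],(675,600),interpolation=cv2.INTER_CUBIC))
E
```

```text
[ 519.5 -141.    10. ] [ 539.9 -219.9   10. ] [ 529.7  -180.45   10.  ] len 81.4946010481676 angle 1.8238105312515756
calip [589.3 -91.3   9. ] [ 647.8 -176.3    9. ] cab [ 531.2 -224.9  100. ] [ 568.5 -241.9    0. ] [ 587.3 -228.1   60. ]
```

View pics/s4b.png

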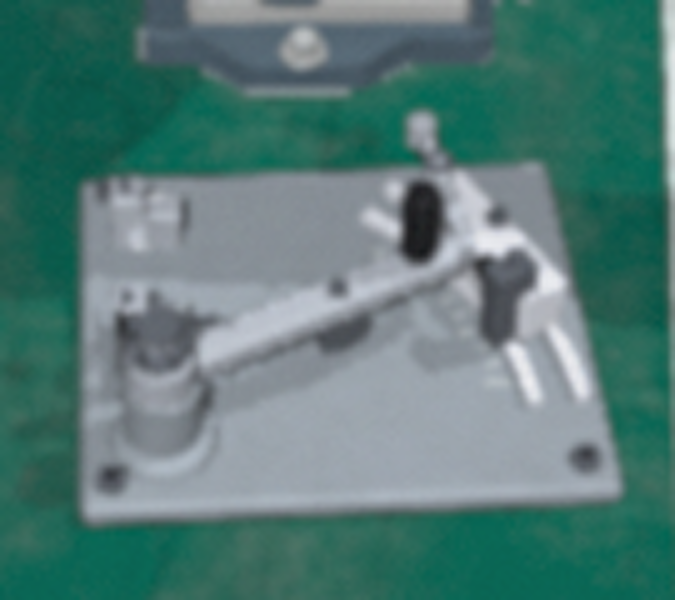

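The striker is cocked: the arm points at the catch block and the grip is at (420,220). Now I'll fetch the bar.

Call:
carry_out:
  plan:
    - {"tx": -3.4,"ty": -8,"tz": -25,"rx": 0,"ry": 0,"rz": -0.041}
    - {"tx": 0,"ty": 0,"tz": -40,"rx": 0,"ry": 0,"rz": 0}
    - {"tx": 0,"ty": 0,"tz": -45,"rx": 0,"ry": 0,"rz": 0}
    - {"tx": 0,"ty": 0,"tz": -40,"rx": 0,"ry": 0,"rz": 0}
    - {"tx": 0,"ty": 0,"tz": -30,"rx": 0,"ry": 0,"rz": 0}
    - {"tx": 0,"ty": 0,"tz": -15,"rx": 0,"ry": 0,"rz": 0}
    - {"tx": 0,"ty": 0,"tz": 0,"rx": 0,"ry": 0,"rz": 0}
    - {"tx": 0,"ty": 0,"tz": 0,"rx": 0,"ry": 0,"rz": 0}

```text
time: 15.7
tool_pos: [529.8, -176.1, 33.1]
tcp_rot: [3.141, 0.0, 1.826]
contact_force: [0.0, -0.3, 0.2]
grip_width: 46.1
finger_force: 0.0
```

Call:
carry_out:
  plan:
    - {"tx": 0,"ty": -4.3,"tz": -10,"rx": 0,"ry": 0,"rz": 0}
    - {"tx": 0,"ty": 0,"tz": -12,"rx": 0,"ry": 0,"rz": 0}
    - {"tx": 0,"ty": 0,"tz": -7,"rx": 0,"ry": 0,"rz": 0}
    - {"tx": 0,"ty": 0,"tz": 0,"rx": 0,"ry": 0,"rz": 0}
    - {"tx": 0,"ty": 0,"tz": 0,"rx": 0,"ry": 0,"rz": 0}

```text
time: 16.2
tool_pos: [529.3, -181.6, 3.0]
tcp_rot: [-3.141, -0.0, 1.826]
contact_force: [-0.1, -0.1, -0.3]
grip_width: 45.9
finger_force: 0.0
```

Call:
carry_out:
  gripper: 1
  plan:
    - {"tx": 0,"ty": 0,"tz": 0,"rx": 0,"ry": 0,"rz": 0}
    - {"tx": 0,"ty": 0,"tz": 0,"rx": 0,"ry": 0,"rz": 0}
    - {"tx": 0,"ty": 0,"tz": 0,"rx": 0,"ry": 0,"rz": 0}
    - {"tx": 0,"ty": 0,"tz": 0,"rx": 0,"ry": 0,"rz": 0}
    - {"tx": 0,"ty": 0,"tz": 0,"rx": 0,"ry": 0,"rz": 0}
    - {"tx": 0,"ty": 0,"tz": 0,"rx": 0,"ry": 0,"rz": 0}

```text
time: 16.8
tool_pos: [529.5, -181.7, 3.4]
tcp_rot: [3.141, 0.0, 1.826]
contact_force: [-0.1, 0.1, -0.1]
grip_width: 9.3
finger_force: 30.0
```

Call:
carry_out:
  plan:
    - {"tx": 0,"ty": 0,"tz": 15,"rx": 0,"ry": 0,"rz": 0}
    - {"tx": 0,"ty": 0,"tz": 35,"rx": 0,"ry": 0,"rz": 0}
    - {"tx": 0,"ty": 10,"tz": 45,"rx": 0,"ry": 0,"rz": 0}
    - {"tx": 0,"ty": 30,"tz": 30,"rx": 0,"ry": 0,"rz": -0.02}
    - {"tx": 2,"ty": 40,"tz": 10,"rx": 0,"ry": 0,"rz": -0.02}
    - {"tx": 2,"ty": 40,"tz": 0,"rx": 0,"ry": 0,"rz": -0.018}
    - {"tx": 2,"ty": 40,"tz": 0,"rx": 0,"ry": 0,"rz": 0}
    - {"tx": 2,"ty": 40,"tz": 0,"rx": 0,"ry": 0,"rz": 0}
    - {"tx": 2,"ty": 40,"tz": 0,"rx": 0,"ry": 0,"rz": 0}
    - {"tx": 2,"ty": 40,"tz": 0,"rx": 0,"ry": 0,"rz": 0}
    - {"tx": 2,"ty": 40,"tz": 0,"rx": 0,"ry": 0,"rz": 0}
    - {"tx": 2,"ty": 40,"tz": 0,"rx": 0,"ry": 0,"rz": 0}

```text
time: 18.0
tool_pos: [545.2, 180.0, 138.2]
tcp_rot: [-3.141, 0.0, 1.768]
contact_force: [0.3, 0.6, -1.2]
grip_width: 9.5
finger_force: 30.0
```

Call:
carry_out:
  plan:
    - {"tx": 2,"ty": 40,"tz": 0,"rx": 0,"ry": 0,"rz": 0}
    - {"tx": 0,"ty": 40,"tz": 0,"rx": 0,"ry": 0,"rz": 0}
    - {"tx": 0,"ty": 30,"tz": 0,"rx": 0,"ry": 0,"rz": 0}
    - {"tx": 0,"ty": 10,"tz": 0,"rx": 0,"ry": 0,"rz": 0}
    - {"tx": 0,"ty": 0,"tz": 0,"rx": 0,"ry": 0,"rz": 0}
    - {"tx": 0,"ty": 0,"tz": 0,"rx": 0,"ry": 0,"rz": 0}
    - {"tx": 0,"ty": 0,"tz": 0,"rx": 0,"ry": 0,"rz": 0}

```text
time: 18.7
tool_pos: [547.7, 296.8, 138.2]
tcp_rot: [-3.141, 0.0, 1.766]
contact_force: [0.3, -0.9, -0.4]
grip_width: 9.2
finger_force: 30.0
```

```bash
python3 - <<'E'
from h import *
s=bot.get_obs();print(s['tool_pos'].round(1) if hasattr(s['tool_pos'],'round') else s['tool_pos'],s['tcp_rot'],s['time'],s['grip_width'])
shot('wrist','w5.png')
cv2.imwrite('pics/w5b.png',cv2.resize(cv2.imread('pics/w5.png')[100:330,130:390],(678,600),interpolation=cv2.INTER_CUBIC))
E
```

```text
[547.7 296.8 138.2] [-3.14132440e+00  4.94276680e-04  1.76620078e+00] 18.7 9.244373698180818
```

View pics/w5b.png

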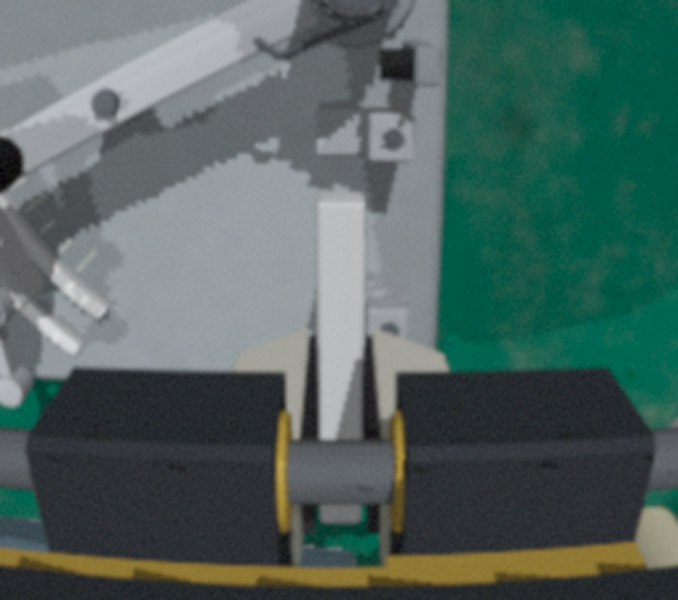

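The bar is held square (318–364, end at row 197). The upper anvil top spans (369–412, 112–158), the upper support is at (318–360, 112–152), and the lower anvil top starts at (369, 308).

```bash
python3 - <<'E'
from h import *
f='w5.png';k=260/678;g=lambda u,v,z:onz(f,130+u*k,100+v*230/600,z,True)
T=np.array([547.7,296.8]);y=.197;c,s=np.cos(y),np.sin(y)
def loc(n,u,v,z):
    P=g(u,v,z);d=P[:2]-T;print(n,P,'local rel TCP',(c*d[0]+s*d[1]).round(1),(-s*d[0]+c*d[1]).round(1))
loc('anv1 face',369,135,47);loc('anv1 top edge',390,112,47);loc('anv1 bot edge',390,158,47);loc('anv1 right',412,135,47)
loc('anv2 face',369,320,47);loc('anv2 top edge',388,308,47)
loc('sup left',318,130,35);loc('sup top',338,106,35);loc('sup bot',338,153,35)
zb=138.2-3.4+10
loc('bar end',341,197,zb);loc('bar L',318,210,zb);loc('bar R',364,210,zb)
E
```

```text
anv1 face [550.3 336.6  47. ] local rel TCP 10.3 38.5
anv1 top edge [555.4 345.4  47. ] local rel TCP 17.1 46.2
anv1 bot edge [558.6 330.5  47. ] local rel TCP 17.3 30.9
anv1 right [564.1 339.4  47. ] local rel TCP 24.4 38.6
anv2 face [563.6 272.9  47. ] local rel TCP 10.9 -26.5
anv2 top edge [569.2 278.6  47. ] local rel TCP 17.5 -22.1
sup left [533.7 333.1  35. ] local rel TCP -6.6 38.3
sup top [538.8 342.5  35. ] local rel TCP 0.2 46.6
sup bot [542.  326.5  35. ] local rel TCP 0.2 30.2
bar end [540.5 338.5 144.8] local rel TCP 1.1 42.3
bar L [536.4 334.9 144.8] local rel TCP -3.6 39.6
bar R [545.6 336.8 144.8] local rel TCP 5.8 39.6
```

Call:
carry_out:
  plan:
    - {"tx": 1,"ty": 2.6,"tz": -5,"rx": 0,"ry": 0,"rz": 0}
    - {"tx": 0,"ty": 0,"tz": -25,"rx": 0,"ry": 0,"rz": 0}
    - {"tx": 0,"ty": 0,"tz": -30,"rx": 0,"ry": 0,"rz": 0}
    - {"tx": 0,"ty": 0,"tz": -20,"rx": 0,"ry": 0,"rz": 0}
    - {"tx": 0,"ty": 0,"tz": -10,"rx": 0,"ry": 0,"rz": 0}
    - {"tx": 0,"ty": 0,"tz": -5,"rx": 0,"ry": 0,"rz": 0}
    - {"tx": 0,"ty": 0,"tz": 0,"rx": 0,"ry": 0,"rz": 0}
    - {"tx": 0,"ty": 0,"tz": 0,"rx": 0,"ry": 0,"rz": 0}

```text
time: 19.55
tool_pos: [549.2, 301.2, 44.3]
tcp_rot: [3.14, -0.0, 1.768]
contact_force: [0.2, -0.1, -0.3]
grip_width: 9.7
finger_force: 30.0
```

Call:
carry_out:
  plan:
    - {"tx": 0.2,"ty": -0.7,"tz": -2,"rx": 0,"ry": 0,"rz": 0}
    - {"tx": 0,"ty": 0,"tz": -2,"rx": 0,"ry": 0,"rz": 0}
    - {"tx": 0,"ty": 0,"tz": -1,"rx": 0,"ry": 0,"rz": 0}
    - {"tx": 0,"ty": 0,"tz": 0,"rx": 0,"ry": 0,"rz": 0}
    - {"tx": 0,"ty": 0,"tz": 0,"rx": 0,"ry": 0,"rz": 0}

```text
time: 20.05
tool_pos: [548.7, 300.3, 38.4]
tcp_rot: [3.141, -0.0, 1.768]
contact_force: [-0.4, -0.4, 0.5]
grip_width: 9.3
finger_force: 30.0
```

Call:
carry_out:
  plan:
    - {"tx": 0,"ty": 0,"tz": -0.5,"rx": 0,"ry": 0,"rz": 0}
    - {"tx": 0,"ty": 0,"tz": 0,"rx": 0,"ry": 0,"rz": 0}
    - {"tx": 0,"ty": 0,"tz": 0,"rx": 0,"ry": 0,"rz": 0}

```text
time: 20.35
tool_pos: [548.7, 300.3, 38.3]
tcp_rot: [3.141, -0.0, 1.768]
contact_force: [-1.6, -1.4, 5.5]
grip_width: 9.2
finger_force: 30.0
```

Call:
carry_out:
  plan:
    - {"tx": 0.5,"ty": 0.1,"tz": 0.2,"rx": 0,"ry": 0,"rz": 0}
    - {"tx": 0.5,"ty": 0.1,"tz": 0,"rx": 0,"ry": 0,"rz": 0}
    - {"tx": 0.5,"ty": 0.1,"tz": 0,"rx": 0,"ry": 0,"rz": 0}
    - {"tx": 0.5,"ty": 0.1,"tz": 0,"rx": 0,"ry": 0,"rz": 0}
    - {"tx": 0,"ty": 0,"tz": 0,"rx": 0,"ry": 0,"rz": 0}
    - {"tx": 0,"ty": 0,"tz": 0,"rx": 0,"ry": 0,"rz": 0}

```text
time: 20.95
tool_pos: [550.3, 300.7, 38.3]
tcp_rot: [-3.141, -0.0, 1.768]
contact_force: [-2.9, -0.2, 5.5]
grip_width: 9.5
finger_force: 30.0
```

Call:
carry_out:
  plan:
    - {"tx": 0.5,"ty": 0.1,"tz": 0,"rx": 0,"ry": 0,"rz": 0}
    - {"tx": 0,"ty": 0,"tz": 0,"rx": 0,"ry": 0,"rz": 0}
    - {"tx": 0,"ty": 0,"tz": 0,"rx": 0,"ry": 0,"rz": 0}

```text
time: 21.25
tool_pos: [550.6, 300.7, 38.3]
tcp_rot: [-3.141, 0.0, 1.768]
contact_force: [-3.8, -1.0, 5.6]
grip_width: 9.4
finger_force: 30.0
```

Call:
carry_out:
  plan:
    - {"tx": 0.5,"ty": 0.1,"tz": 0,"rx": 0,"ry": 0,"rz": 0}
    - {"tx": 0.5,"ty": 0.1,"tz": 0,"rx": 0,"ry": 0,"rz": 0}
    - {"tx": 0,"ty": 0,"tz": 0,"rx": 0,"ry": 0,"rz": 0}
    - {"tx": 0,"ty": 0,"tz": 0,"rx": 0,"ry": 0,"rz": 0}

```text
time: 21.65
tool_pos: [550.7, 300.8, 38.3]
tcp_rot: [-3.139, 0.0, 1.768]
contact_force: [-6.6, -2.1, 7.9]
grip_width: 9.4
finger_force: 30.0
```

Call:
carry_out:
  plan:
    - {"tx": 0.5,"ty": 0.1,"tz": 0,"rx": 0,"ry": 0,"rz": 0}
    - {"tx": 0,"ty": 0,"tz": 0,"rx": 0,"ry": 0,"rz": 0}
    - {"tx": 0,"ty": 0,"tz": 0,"rx": 0,"ry": 0,"rz": 0}

```text
time: 21.95
tool_pos: [550.8, 300.8, 38.3]
tcp_rot: [-3.138, 0.0, 1.768]
contact_force: [-8.4, -1.9, 9.7]
grip_width: 9.2
finger_force: 30.0
```

Call:
carry_out:
  gripper: 0.75
  plan:
    - {"tx": 0,"ty": 0,"tz": 0,"rx": 0,"ry": 0,"rz": 0}
    - {"tx": 0,"ty": 0,"tz": 0,"rx": 0,"ry": 0,"rz": 0}
    - {"tx": 0,"ty": 0,"tz": 0,"rx": 0,"ry": 0,"rz": 0}
    - {"tx": 0,"ty": 0,"tz": 1,"rx": 0,"ry": 0,"rz": 0}
    - {"tx": 0,"ty": 0,"tz": 0,"rx": 0,"ry": 0,"rz": 0}

```text
time: 22.45
tool_pos: [552.8, 301.1, 38.9]
tcp_rot: [3.141, -0.0, 1.768]
contact_force: [-0.2, 0.2, -0.0]
grip_width: 23.3
finger_force: 0.0
```

Call:
carry_out:
  plan:
    - {"tx": 1,"ty": 0.2,"tz": 0,"rx": 0,"ry": 0,"rz": 0}
    - {"tx": 1,"ty": 0.2,"tz": 0,"rx": 0,"ry": 0,"rz": 0}
    - {"tx": 1,"ty": 0.2,"tz": 0,"rx": 0,"ry": 0,"rz": 0}
    - {"tx": 0.7,"ty": 0.1,"tz": 0,"rx": 0,"ry": 0,"rz": 0}
    - {"tx": 0.5,"ty": 0.1,"tz": 0,"rx": 0,"ry": 0,"rz": 0}
    - {"tx": 0,"ty": 0,"tz": 0,"rx": 0,"ry": 0,"rz": 0}
    - {"tx": 0,"ty": 0,"tz": 0,"rx": 0,"ry": 0,"rz": 0}

```text
time: 23.15
tool_pos: [556.8, 301.9, 38.9]
tcp_rot: [3.141, 0.0, 1.768]
contact_force: [0.2, 0.0, 0.5]
grip_width: 22.6
finger_force: 0.0
```

Call:
carry_out:
  plan:
    - {"tx": 0.5,"ty": 0.1,"tz": 0,"rx": 0,"ry": 0,"rz": 0}
    - {"tx": 0,"ty": 0,"tz": 0,"rx": 0,"ry": 0,"rz": 0}
    - {"tx": 0,"ty": 0,"tz": 0,"rx": 0,"ry": 0,"rz": 0}

```text
time: 23.45
tool_pos: [557.1, 301.9, 38.9]
tcp_rot: [-3.141, 0.0, 1.768]
contact_force: [-1.4, 0.2, 0.5]
grip_width: 22.9
finger_force: 0.6
```

Call:
carry_out:
  plan:
    - {"tx": 0.5,"ty": 0.1,"tz": 0,"rx": 0,"ry": 0,"rz": 0}
    - {"tx": 0,"ty": 0,"tz": 0,"rx": 0,"ry": 0,"rz": 0}
    - {"tx": 0,"ty": 0,"tz": 0,"rx": 0,"ry": 0,"rz": 0}

```text
time: 23.75
tool_pos: [557.2, 301.9, 38.8]
tcp_rot: [-3.14, 0.0, 1.768]
contact_force: [-4.7, -0.7, 3.0]
grip_width: 22.9
finger_force: 2.4
```

Call:
carry_out:
  plan:
    - {"tx": -1,"ty": -0.2,"tz": 0,"rx": 0,"ry": 0,"rz": 0}
    - {"tx": -2,"ty": -0.4,"tz": 0,"rx": 0,"ry": 0,"rz": 0}
    - {"tx": -3,"ty": -0.6,"tz": 0,"rx": 0,"ry": 0,"rz": 0}
    - {"tx": 0,"ty": 0,"tz": 0,"rx": 0,"ry": 0,"rz": 0}
    - {"tx": 0,"ty": 0,"tz": 5,"rx": 0,"ry": 0,"rz": 0}
    - {"tx": 0,"ty": 0,"tz": 15,"rx": 0,"ry": 0,"rz": 0}
    - {"tx": 0,"ty": 0,"tz": 30,"rx": 0,"ry": 0,"rz": 0}
    - {"tx": 0,"ty": 0,"tz": 40,"rx": 0,"ry": 0,"rz": 0}
    - {"tx": 0,"ty": -25,"tz": 40,"rx": 0,"ry": 0,"rz": 0}
    - {"tx": 0,"ty": -25,"tz": 0,"rx": 0,"ry": 0,"rz": 0}
    - {"tx": 0,"ty": 0,"tz": 0,"rx": 0,"ry": 0,"rz": 0}
    - {"tx": 0,"ty": 0,"tz": 0,"rx": 0,"ry": 0,"rz": 0}

```text
time: 24.95
tool_pos: [552.0, 250.7, 170.0]
tcp_rot: [3.14, -0.0, 1.767]
contact_force: [0.5, -0.2, -0.1]
grip_width: 23.1
finger_force: 0.0
```

```bash
python3 - <<'E'
from h import *
im=shot('wrist','w6.png')
# bright bar blob near predicted seat
f='w6.png';c0=proj(f,[552,302,45],True);print(c0)
x,y=int(c0[0]),int(c0[1]);x0,y0=x-60,max(0,y-80)
g=cv2.cvtColor(im,cv2.COLOR_RGB2GRAY)[y0:y+80,x0:x+60]
for th in(175,190,205):
    n,l,s,c=cv2.connectedComponentsWithStats((g>th).astype(np.uint8))
    for i in range(1,n):
        if s[i][4]>150:
            r=cv2.minAreaRect(np.argwhere(l==i)[:,::-1].astype(np.float32))
            b=cv2.boxPoints(r)+[x0,y0]
            W=np.array([onz(f,*p,45,True)[:2] for p in b]);m=W.mean(0);d=m-[534,384]
            cs,sn=np.cos(.197),np.sin(.197)
            e=[W[1]-W[0],W[2]-W[1]];e=max(e,key=np.linalg.norm)
            print(th,s[i][4],'mid',m.round(1),'rel pivot',(cs*d[0]+sn*d[1]).round(1),(-sn*d[0]+cs*d[1]).round(1),'L',np.linalg.norm(e).round(1),'ang',(np.arctan2(e[1],e[0])%np.pi).round(3))
E
```

```text
[269.73093252 133.92621191]
175 719 mid [551.8 302.3] rel pivot 1.4 -83.6 L 77.7 ang 1.773
190 591 mid [551.4 302.8] rel pivot 1.2 -83.1 L 76.6 ang 1.751
```

```bash
python3 - <<'E'
from h import *
b=shot('side','s7.png');a=cv2.imread('pics/s4.png')[:,:,::-1]
p=proj('s7.png',[432.9,310.4,85]).astype(int);sl=np.s_[p[1]-8:p[1]+8,p[0]-5:p[0]+5]
d=np.abs(a[sl].astype(int)-b[sl].astype(int)).mean();print(p,d,a[sl].mean(),b[sl].mean())
if d<12: print(bot.close_job())
E
```

```text
[298 258] 7.691666666666666 81.4 88.68333333333334
the job is handed in; nothing more can be done
None
```

I cocked the striker on its catch, laid the bar on the supports against both anvils, and handed the job in; the hand-in gave no verdict. A final wrist picture put the bar within about 1 mm of centre and square, the grip hadn't moved in the side picture, and nothing touched the caliper, bottle or marker; I viewed 11 pictures, one over the limit of 10.

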